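# Dock the backup drive and hold the hand scanner on its label

## Task

Check in the backup drive: take the taller drive, the one with the paper bar-code label, out of the wooden rack and slide it upright and fully home into the slot of the black dock, label to the dock's front, and let go of it. Then draw the hand scanner out of its holder and finish while holding it in the gripper, raised clear of everything, tipped to about 45 degrees with its nose pointing forward and down at the middle of the label, about 10 cm from it. Do not let go of the scanner or put it down at the end, and leave the other things on the desk where they are.

Things in the scene. Friction and masses are not known exactly. Their poses are not given: they have to be found in the camera images.
- drive: The backup drive: a bare aluminium slab standing on edge, 15 mm thick (its x) x 76 mm wide (its y) x 110 mm tall (its z, up), 0.2 kg, with a white 50 x 40 mm bar-code label on its -x broad face, facing the robot's side at the start. It is the taller of two drives in the rack. Origin: centre of the lower edge face. It can be pinched across its thickness from above.
- label (a point): The middle of the bar-code label, on the drive's -x face, 75 mm above the drive's lower edge; axes as the drive's.
- short_drive: A spare drive to be left alone: same thickness and width, only 75 mm tall, no label. It stands in the other slot of the rack. Origin: centre of the lower edge face.
- rack: Fixed light wooden block, 150 (x) x 110 (y) x 40 mm high, with two loose slots, each 21 mm (x) x 82 mm (y), 30 mm deep (floor 10 mm above the desk), centred 30 mm either side of its middle along its x. Either drive may stand in either slot. Origin: centre of the underside, on the desk.
- dock: Fixed black drive dock, a block 100 (x) x 120 (y) x 60 mm high with one slot in the middle of its top: 18 mm (x) x 79 mm (y), 45 mm deep (floor 15 mm above the desk), mouth chamfered 2 mm. A thin aluminium strip and a small white lamp mark its front, the -x face towards the robot. A drive fully home stands 65 mm out of it. Origin: centre of the underside, on the desk.
- holder: Fixed grey scanner holder: an open-topped square cup on a 100 x 90 x 8 mm foot. The cup is 58 (x) x 52 (y) mm outside and 48 x 42 mm inside, rim 53 mm and inner floor 8 mm above the desk. Origin: centre of the underside, on the desk.
- scanner: The hand scanner, 0.16 kg, 160 mm long along its z: black head 40 (x) x 34 (y) x 45 mm at the nose end, grey grip 30 (x) x 26 (y) mm from 45 to 160 mm. It stands nose down in the holder, upright, turned as the holder is. Origin: the centre of the nose face; z runs from the nose up the grip, so it looks along its -z. The grip can be pinched across y (26 mm) or x from above.
- nose (a point): The centre of the scanner's nose face, the same point as the scanner's origin.
- mouse: Black computer mouse, 105 x 60 x 33 mm, leave alone. Origin: underside centre.
- stapler: Black stapler, 130 x 36 x 59 mm, leave alone. Origin: underside centre.
- tape: Tape dispenser, 150 x 55 x 82 mm, leave alone. Origin: underside centre.
- mug: White mug, 82 mm wide, 95 mm tall, leave alone. Origin: underside centre.
- calculator: Grey calculator lying flat, 150 x 85 x 20 mm, leave alone. Origin: underside centre.
- jar: Small clear jar with a black cap, 60 mm wide, 75 mm tall, leave alone. Origin: underside centre.
Things that resemble listed ones, but are neither listed nor needed, are in the scene too. What is shaped like the scanner but green or yellow is not meant.

How it is judged:
By the outcome, as a careful person would: the job done as asked, in the order asked, and still so for the second after the job is handed in, while the arm keeps its last pose, push and grip.
It also fails if it takes over 69 s, if anything falls off the work surface, if the arm or the gripper's body presses on something with over 40 N, if the wrist force passes 120 N, or if a joint passes its speed limit or range.

## Robot

A 7-joint arm with a two-finger parallel gripper is mounted at the origin on the work surface. World frame = base frame: x ahead of the robot, y to its left, z up, the work surface at z = 0. Lengths are in m, angles in rad, forces in N, time in s.
With the tool pointing down it reaches from about 0.35 to 0.9 m from the base axis. Payload 19.9 kg.
Tool frame: the origin (TCP) lies between the finger pads; the fingertips stand 19 mm ahead of it and the grasp point (between the pads) is the TCP; z points along the fingers, y is the line along which they close (so a half turn about z gives the same grasp; the last joint's range is limited). The gripper opens to 94 mm and grips with 3 to 60 N. Pads are 16 mm wide; open, the fingers measure 119 mm over their backs; the gripper's body (75 mm by 177 mm) begins 78 mm behind the grasp point.
Start: joints at [1.27, 0.417, -0.01, 1.614, 0.005, 1.111, -0.053], TCP at [0.16, -0.604, 0.224] pointing down, gripper open.
Joint ranges: [-2.81, 2.81], [-0.39, 2.02], [-1.27, 1.25], [0.06, 2.57], [-1.19, 4.33], [0.19, 2], [-2.82, 2.82]. Speed limits (rad/s): [1.89, 1.89, 2.39, 2.39, 3.01, 3.01, 3.01].

## Interface

Orientations are given as [roll, pitch, yaw] about the fixed x, y, z axes, in that order (R = Rz(yaw) Ry(pitch) Rx(roll)).
In Python, from station import * gives the robot as it stands. The module is installed in compiled form; this text tells all that it offers.
- The arm moves only by the tool drive_tool, never from a script. Its argument "motion" is a list of rows, each a list of 7 numbers: the finger opening in mm, from 0 to 94, then the shift along the tool's x, y, z in mm, then the turn, a rotation vector about the tool's x, y, z in rad. In form: [[hand, tx, ty, tz, wx, wy, wz], ...]. A call has 1 to 10 rows; each row is the pose to reach, as a shift and turn from the pose commanded when the call began, along the tool's axes at that moment; what a row does not reach only later rows make up. A row lasts 1/8 s, in which the tool goes at most 62.5 mm and 10.7 degrees, less where a joint would pass 70% of its speed; a pose out of reach is approached as far as the arm can. A call with a gripper value outside its range is refused whole. The fingers move at their own pace and stop on an object; "squeeze" is the grip in N (left out, the last holds). Time passes only in rows, so rows that repeat a pose let the fingers close. It gives the time, the measured TCP pose, the force, the opening and the grip force at its end, in the units of the state.
- observe(): the state, without advancing time (a new reading comes with each control period).
- camera(name): name is "scene" or "side" or "wrist"; returns a dict with "color" (384x512x3 uint8, red, green, blue), "fx", "fy", "cx", "cy" (pixels), "R" (3x3) and "t" (3): a world point X has camera coordinates R X + t. Camera axes: x right, y down, z forward; pixel columns grow to the right and rows downward; lengths in m; the calibration is good to about 2 mm. A picture is of the moment at which its call begins. There is no depth.
- job_done(): hands the job in; it is judged then, once.
Trained networks look in the newest picture that a camera, given by its name, has taken for a name from the list of things; names that differ only in an ending like _2 or _b are one class to them, and where a whole thing is asked for, a point or a joint stands for the part that bears it (a point fixed in the world has none). Each returns a list of dicts, best first, with "p" (0 to 1); they miss things now and then, are a little off and sometimes report something else, mostly with a low value. They report only what shows in the picture. A call takes as long as a camera call. They do not tell look-alikes from the thing itself.
- silhouettes(label, camera): "pixels" (384x512 bool, what is visible of it) and "bbox" ([centre column, centre row, width, height] as shares, 0 to 1, of the picture: columns of its width, rows of its height, round what is visible of it).
- place_of(label, camera): "xy" ([column, row] as shares, 0 to 1, of the picture: columns of its width, rows of its height: a listed point, or the origin of a listed thing).
The state is a dict: "clock": time; "qpos": joint angles; "joint_velocities": joint speeds; "effort": joint torques, N m; "tool_pos": TCP position; "orientation": TCP orientation; "force": force on the tool from outside, world axes, zero at the start; "ft_torque": the same for the moment, N m; "gripper_width": opening from 0.0 (shut) to 1.0 (fully open); "grip_force": force on a finger pad.
Only numpy, scipy, OpenCV 4.12 (cv2) and the standard library are available. Lean on these libraries where they do the work, as an engineer would, in place of code of your own. Each camera call takes 0.05 s, during which the arm holds its last target. There are 200 camera calls.

## Working session

There is one attempt and no reset: what is moved stays moved. The work goes in short steps, Python scripts to look and compute and a tool call to move; the robot and the scene stay as the last step left them, time stands still between calls to the robot, and variables do not carry over. Pictures are saved under pics/ and viewed, at most 11 in all, crops included, and the job is handed in when it is done.

Besides the shell and the picture viewer there is one more tool, called by a JSON object that holds its "op" and its "data", one argument or row to a line. drive_tool: Moves the arm, as the interface text tells. Its arguments: {"type":"object","properties":{"motion":{"type":"array","items":{"type":"array","items":{"type":"number"}}},"squeeze":{"type":"number"}},"required":["motion"]}

```bash
mkdir -p pics; cat > h.py <<'E'
from station import *
import numpy as np, cv2
from scipy.spatial.transform import Rotation as Ro
def snap(n,f):
    c=camera(n); cv2.imwrite('pics/'+f,c['color'][:,:,::-1]); return c
def ray(c,u,v):
    d=np.array([(u-c['cx'])/c['fx'],(v-c['cy'])/c['fy'],1.]); R=np.array(c['R']);t=np.array(c['t'])
    return -R.T@t, R.T@d
def onz(c,u,v,z):
    o,d=ray(c,u,v); return o+d*(z-o[2])/d[2]
def proj(c,X):
    p=np.array(c['R'])@np.array(X).T+np.array(c['t'])[:,None] if np.ndim(X)>1 else np.array(c['R'])@np.array(X)+np.array(c['t'])
    return np.array([c['fx']*p[0]/p[2]+c['cx'],c['fy']*p[1]/p[2]+c['cy']]).T
E
python3 - <<'E'
from h import *
cs={n:snap(n,n+'0.png') for n in('scene','side')}
im=[cv2.imread('pics/%s0.png'%n) for n in cs]
for n in cs:
  c=cs[n]; o,d=ray(c,256,192); print(n,o.round(3),d.round(2),c['fx'])
  for l in('drive','label','short_drive','rack','dock','holder','scanner'):
    for r in place_of(l,n)[:3]:
      u,v=r['xy'][0]*512,r['xy'][1]*384
      print(n,l,round(r['p'],2),round(u),round(v),onz(c,u,v,0.01 if l in('drive','short_drive','scanner') else 0).round(3))
print(observe())
E
```

```text
scene [1.375 0.19  0.851] [-0.73 -0.18 -0.66] 378.34910909180354
scene drive 0.64 171 202 [ 0.542 -0.3    0.01 ]
scene drive 0.62 323 276 [0.735 0.216 0.01 ]
scene drive 0.47 364 222 [0.504 0.32  0.01 ]
scene label 0.82 163 182 [ 0.44  -0.378  0.   ]
scene short_drive 0.41 167 185 [ 0.465 -0.348  0.01 ]
scene rack 0.93 170 197 [ 0.509 -0.32   0.   ]
scene dock 0.87 254 248 [0.668 0.01  0.   ]
scene dock 0.62 165 251 [ 0.734 -0.244 -0.   ]
scene holder 0.69 362 223 [0.498 0.316 0.   ]
scene scanner 0.73 357 196 [0.386 0.297 0.01 ]
scene scanner 0.72 164 182 [ 0.451 -0.365  0.01 ]
scene scanner 0.68 326 201 [0.433 0.198 0.01 ]
side [ 0.358 -1.145  1.014] [ 0.12  0.76 -0.63] 459.0935831374354
side drive 0.9 269 278 [ 0.534 -0.314  0.01 ]
side label 0.79 265 262 [ 0.535 -0.247  0.   ]
side label 0.35 332 255 [ 0.737 -0.247  0.   ]
side short_drive 0.78 249 287 [ 0.475 -0.341  0.01 ]
side rack 0.88 259 282 [ 0.504 -0.316  0.   ]
side dock 0.73 292 201 [0.672 0.014 0.   ]
side holder 0.69 235 153 [0.513 0.323 0.   ]
side holder 0.61 266 263 [ 0.536 -0.25   0.   ]
side holder 0.39 294 341 [
[... 198 characters left out ...]
98 ,  0.4174316 , -0.01029747,  1.61359415,  0.00470991,
        1.11069954, -0.05296857]), 'joint_velocities': array([-1.14482515e-03,  1.05534715e-03, -5.98041321e-06, -4.95840063e-04,
        9.71417394e-04,  4.95704086e-04,  5.88422540e-04]), 'effort': array([ 2.03872660e-03, -8.50979304e+01,  6.38959352e-01, -4.26272464e+01,
       -4.88212926e-02,  1.35127638e-02,  7.50693016e-05]), 'tool_pos': array([ 0.15994219, -0.60416952,  0.22440783]), 'orientation': array([-3.14148653e+00,  5.09087404e-05,  2.58833112e-01]), 'force': array([-0.94599004, -0.81062475,  0.24378871]), 'ft_torque': array([-0.03139479, -0.01767012,  0.06370323]), 'grip_force': 0.0, 'gripper_width': 0.9986093935384832}
```

View pics/scene0.png

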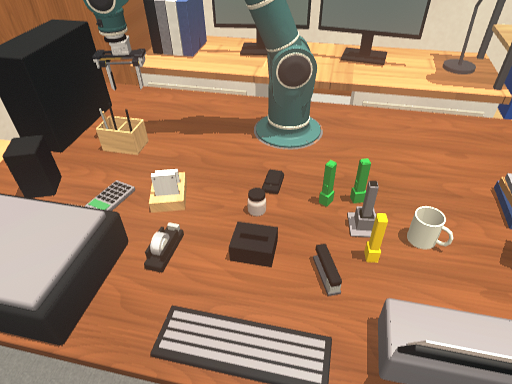

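View pics/side0.png

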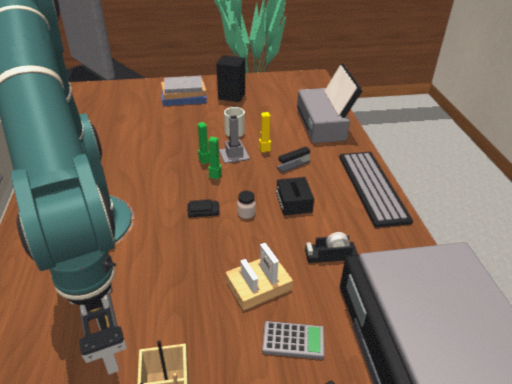

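The scene view shows the rack at about (168,192), the dock at (254,243), and the grey scanner in its holder at (365,212), with green and yellow look-alikes around it. The side view shows the tall drive at (268,262), in the rack's far (+x) slot. Next I'll fit the poses and yaws to the silhouettes.

```bash
cat >> h.py <<'E'
from scipy.optimize import minimize
def box(a,b,z0,z1): return np.array([[x,y,z] for x in(-a/2,a/2) for y in(-b/2,b/2) for z in(z0,z1)])
def rend(c,boxes,x,y,yaw,S=2):
    m=np.zeros((384*S,512*S),np.uint8); R=Ro.from_euler('z',yaw).as_matrix()
    for b in boxes:
        p=proj(c,b@R.T+[x,y,0]) ; h=cv2.convexHull(np.float32((p+.5)*S*16).astype(np.int32))
        cv2.fillConvexPoly(m,h,1,shift=4)
    return m
def fit(views,boxes,x0,hull=False):
    # views: list of (cam, mask)
    T=[]
    for c,m in views:
        M=cv2.resize(m.astype(np.uint8),None,fx=2,fy=2,interpolation=cv2.INTER_NEAREST)
        if hull:
            k=cv2.convexHull(cv2.findNonZero(M)); M=cv2.fillConvexPoly(np.zeros_like(M),k,1)
        T.append((c,M))
    f=lambda p:sum((rend(c,boxes,p[0],p[1],p[2]*10)!=M).sum()/M.sum() for c,M in T)
    best=None
    for yw in np.arange(-.6,.61,.2):
        r=minimize(f,[x0[0],x0[1],yw/10],method='Nelder-Mead',options=dict(initial_simplex=np.array([[0,0,0],[.015,0,0],[0,.015,0],[0,0,.015]])+[x0[0],x0[1],yw/10]))
        if best is None or r.fun<best.fun: best=r
    return best.x*[1,1,10],best.fun
E
cat > f.py <<'E'
from h import *
B={'rack':[box(.15,.11,0,.04)],'dock':[box(.1,.12,0,.06)],'holder':[box(.1,.09,0,.008),box(.058,.052,0,.053)]}
X={'rack':(.506,-.318),'dock':(.67,.012),'holder':(.505,.32)}
cs={n:camera(n) for n in('scene','side')}
for l in B:
    V=[]
    for n in cs:
        uv=proj(cs[n],[*X[l],.02])
        s=[r for r in silhouettes(l,n) if r['p']>.2]
        s=sorted(s,key=lambda r:np.hypot(r['bbox'][0]*512-uv[0],r['bbox'][1]*384-uv[1]))
        if s: V.append((cs[n],s[0]['pixels'])); print(l,n,s[0]['p'],s[0]['pixels'].sum(),uv.round(),s[0]['bbox'])
    for v in V: print(l,fit([v],B[l],X[l],l!='holder'))
    print(l,'both',fit(V,B[l],X[l],l!='holder'))
E
python3 f.py
```

```text
rack scene 0.97 733 [170. 192.] [0.3282, 0.5029, 0.0771, 0.1203]
rack side 0.63 1689 [259. 277.] [0.5049, 0.7397, 0.1367, 0.1398]
rack (array([ 0.50635203, -0.32634043,  0.3509655 ]), np.float64(0.18307725600519367))
rack (array([ 0.50143819, -0.32888713,  0.32323135]), np.float64(0.06498996090034873))
rack both (array([ 0.50306251, -0.32694294,  0.33803868]), np.float64(0.28510114553834803))
dock scene 0.91 1697 [255. 244.] [0.4954, 0.6379, 0.0967, 0.1247]
dock side 0.83 1199 [292. 197.] [0.577, 0.5126, 0.0785, 0.1023]
dock (array([0.67836421, 0.00938709, 0.02698358]), np.float64(0.038640530249612184))
dock (array([0.67767881, 0.00718177, 0.01839627]), np.float64(0.02801681008605163))
dock both (array([0.67801608, 0.00836474, 0.0142863 ]), np.float64(0.07587762359855627))
holder scene 0.85 510 [365. 220.] [0.7086, 0.5807, 0.0613, 0.087]
holder side 0.91 401 [233. 150.] [0.4562, 0.394, 0.0453, 0.0677]
holder (array([0.51016729, 0.31586799, 0.04597831]), np.float64(0.7490196078431373))
holder (array([0.50880811, 0.31733441, 0.09645636]), np.float64(0.30860349127182046))
holder both (array([0.5089802 , 0.31757141, 0.10478353]), np.float64(1.0722385213436996))
```

```bash
cat >> h.py <<'E'
def down(yaw,tilt=0): # tilt: tool z tips forward (+x') by tilt
    return Ro.from_euler('xyz',[np.pi,0,yaw])
def row(p,R):
    s=observe(); R0=Ro.from_euler('xyz',s['orientation'])
    return (R0.inv().apply(np.array(p)-s['tool_pos'])*1000).round(1),(R0.inv()*R).as_rotvec().round(3)
E
python3 -c "
from h import *
print(row([.16,-.604,.36],down(.259)),row([.5,-.323,.36],down(1.9)))"
```

```text
(array([ 1.000e-01, -2.000e-01, -1.356e+02]), array([-0.,  0., -0.])) (array([ 400.7, -184.8, -135.6]), array([-0.   , -0.   , -1.641]))
```

{"op": "drive_tool", "data": {
  "motion": [
    [50, 0, 0, -60, 0, 0, 0],
    [50, 0, 0, -120, 0, 0, -0.15],
    [50, 50, -23, -136, 0, 0, -0.33],
    [50, 100, -46, -136, 0, 0, -0.5],
    [50, 150, -70, -136, 0, 0, -0.67],
    [50, 200, -93, -136, 0, 0, -0.84],
    [50, 250, -116, -136, 0, 0, -1.0],
    [50, 300, -139, -136, 0, 0, -1.2],
    [50, 350, -162, -136, 0, 0, -1.37],
    [50, 401, -185, -136, 0, 0, -1.54]
  ]
}}

```text
clock: 2.45
tool_pos: [0.5013, -0.3216, 0.3606]
orientation: [3.141, 0.0, 1.804]
force: [0.0, -0.1, 0.4]
gripper_width: 0.532
grip_force: 0.0
```

{"op": "drive_tool", "data": {
  "motion": [
    [50, 0, 0, 0, 0, 0, -0.05],
    [50, 0, 0, 0, 0, 0, -0.1],
    [50, 0, 0, 0, 0, 0, -0.1]
  ]
}}

```text
clock: 2.82
tool_pos: [0.5002, -0.3227, 0.3604]
orientation: [-3.142, -0.0, 1.899]
force: [-0.9, -0.6, 0.1]
gripper_width: 0.534
grip_force: 0.0
```

```bash
cat > g.py <<'E'
from h import *
import sys
s=observe();print(s['clock'],s['tool_pos'].round(4),s['orientation'].round(3),s['qpos'].round(2))
c=snap('wrist',sys.argv[1]); o,d=ray(c,256,192); print(o.round(3),d.round(2),c['fx'])
for l in sys.argv[2:]:
    for r in place_of(l,'wrist')[:2]: print(l,round(r['p'],2),(np.array(r['xy'])*[512,384]).round(1))
E
python3 g.py w1.png drive label rack short_drive
```

```text
2.825 [ 0.5002 -0.3227  0.3604] [-3.142 -0.     1.899] [ 0.88  0.3  -0.47  1.49  0.14  1.38  0.74]
[ 0.474 -0.243  0.52 ] [ 0.11 -0.27 -0.96] 345.8996256861258
drive 0.96 [268.1 148.6]
label 0.68 [267.3 162.1]
label 0.4 [253.  147.4]
rack 0.67 [250.6 146.3]
short_drive 0.55 [230.5 152.8]
```

View pics/w1.png

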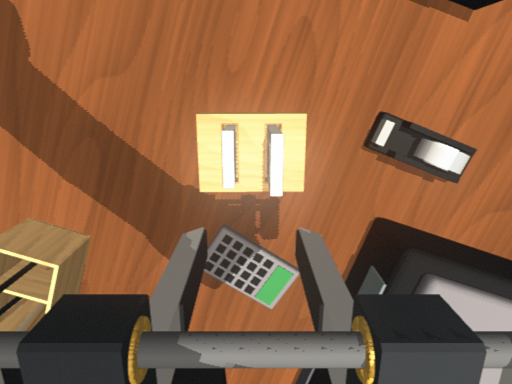

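The wrist view shows the rack square in the picture, spanning (196,114) to (307,192). The tall drive's top edge is at about (276,165) on the right, and the short drive is at (229,158). I'll fit the rack and the drive tops.

```bash
cat > g2.py <<'E'
from h import *
c=camera('wrist'); im=c['color'].astype(int)
for l,b,hu,x0 in(('rack',[box(.15,.11,0,.04)],True,(.503,-.325)),):
    for r in silhouettes(l,'wrist')[:1]: print(l,r['p'],fit([(c,r['pixels'])],b,x0,hu))
sat=im.max(2)-im.min(2); m=((sat<30)&(im.min(2)>150)).astype(np.uint8); m[200:]=0; m[:,330:]=0; m[:,:190]=0
n,L,st,ce=cv2.connectedComponentsWithStats(m)
for i in range(1,n):
    if st[i,4]>100:
        pts=cv2.findNonZero((L==i).astype(np.uint8)); q=cv2.boxPoints(cv2.minAreaRect(pts))
        for z in(.12,.085):
            w=np.array([onz(c,*p,z)[:2] for p in q]); e=[w[1]-w[0],w[2]-w[1]]
            print(st[i],z,'c',w.mean(0).round(4),[ (np.linalg.norm(v).round(4),np.arctan2(v[1],v[0]).round(3)) for v in e])
E
python3 g2.py
```

```text
rack 0.6 (array([ 0.50050858, -0.3256714 ,  0.33614749]), np.float64(0.014195583596214511))
[222 130  13  58 700] 0.12 c [ 0.4735 -0.3273] [(np.float64(0.0138), np.float64(0.327)), (np.float64(0.068), np.float64(-1.258))]
[222 130  13  58 700] 0.085 c [ 0.4735 -0.3346] [(np.float64(0.015), np.float64(0.327)), (np.float64(0.0739), np.float64(-1.258))]
[269 133  15  63 804] 0.12 c [ 0.5293 -0.3155] [(np.float64(0.0161), np.float64(0.327)), (np.float64(0.0747), np.float64(-1.217))]
[269 133  15  63 804] 0.085 c [ 0.5341 -0.3218] [(np.float64(0.0175), np.float64(0.327)), (np.float64(0.0812), np.float64(-1.217))]
```

```bash
python3 -c "
from h import *
print(row([.529,-.3157,.097],down(1.91)))"
```

```text
(array([ -2.6,  29.6, 263.5]), array([-0.   , -0.   , -0.012]))
```

{"op": "drive_tool", "data": {
  "motion": [
    [50, -1, 15, 40, 0, 0, -0.012],
    [50, -2.6, 29.6, 100, 0, 0, -0.012],
    [50, -2.6, 29.6, 150, 0, 0, -0.012],
    [50, -2.6, 29.6, 195, 0, 0, -0.012],
    [50, -2.6, 29.6, 225, 0, 0, -0.012],
    [50, -2.6, 29.6, 250, 0, 0, -0.012],
    [50, -2.6, 29.6, 263, 0, 0, -0.012],
    [50, -2.6, 29.6, 263, 0, 0, -0.012]
  ],
  "squeeze": 30
}}

```text
clock: 4.18
tool_pos: [0.5289, -0.3155, 0.0971]
orientation: [-3.141, -0.001, 1.911]
force: [-0.4, 0.7, 0.7]
gripper_width: 0.533
grip_force: 0.0
```

{"op": "drive_tool", "data": {
  "motion": [
    [0, 0, 0, 0, 0, 0, 0],
    [0, 0, 0, 0, 0, 0, 0],
    [0, 0, 0, 0, 0, 0, 0],
    [0, 0, 0, 0, 0, 0, 0],
    [0, 0, 0, 0, 0, 0, 0]
  ],
  "squeeze": 30
}}

```text
clock: 4.8
tool_pos: [0.5292, -0.3157, 0.0977]
orientation: [3.141, 0.0, 1.911]
force: [-0.5, 0.4, 3.9]
gripper_width: 0.156
grip_force: 30.0
```

{"op": "drive_tool", "data": {
  "motion": [
    [0, 0, 0, -20, 0, 0, 0],
    [0, 0, 0, -60, 0, 0, 0],
    [0, 0, 0, -110, 0, 0, 0],
    [0, 0, 0, -160, 0, 0, 0],
    [0, 0, 0, -200, 0, 0, 0],
    [0, 0, 0, -200, 0, 0, 0]
  ]
}}

```text
clock: 5.55
tool_pos: [0.5301, -0.3158, 0.3017]
orientation: [3.138, 0.004, 1.911]
force: [0.2, 0.0, -2.5]
gripper_width: 0.158
grip_force: 30.0
```

```bash
python3 -c "
from h import *
print(observe()['tool_pos'],row([.675,-.04,.32],down(1.585)))"
```

```text
[ 0.53008835 -0.3158075   0.30172106] (array([211.6, 228.7, -18.4]), array([0.004, 0.004, 0.326]))
```

{"op": "drive_tool", "data": {
  "motion": [
    [0, 35, 38, -18, 0, 0, 0.05],
    [0, 70, 76, -18, 0, 0, 0.11],
    [0, 106, 114, -18, 0, 0, 0.16],
    [0, 141, 152, -18, 0, 0, 0.22],
    [0, 176, 190, -18, 0, 0, 0.27],
    [0, 200, 216, -18, 0, 0, 0.31],
    [0, 211.6, 228.7, -18, 0, 0, 0.326],
    [0, 211.6, 228.7, -18, 0, 0, 0.326],
    [0, 211.6, 228.7, -18, 0, 0, 0.326]
  ]
}}

```text
clock: 6.68
tool_pos: [0.6737, -0.041, 0.3153]
orientation: [-3.141, 0.0, 1.584]
force: [0.7, -0.3, -1.5]
gripper_width: 0.158
grip_force: 30.0
```

```bash
python3 g.py w2.png dock drive
```

```text
6.675 [ 0.6737 -0.041   0.3153] [-3.141  0.     1.584] [ 0.34  0.49 -0.5   1.35  0.23  1.36 -0.14]
[0.673 0.043 0.475] [ 0.02 -0.29 -0.96] 345.8996256861258
dock 0.88 [255.5 111.5]
drive 0.81 [249.9 206.4]
```

View pics/w2.png

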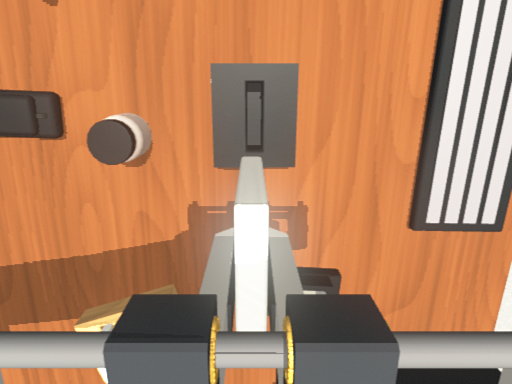

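The dock is at (212–298, 64–168) with its slot at about (254,117). The held drive's +y end runs from (252,205) at the top to (252,157) at the bottom.

```bash
cat > d.py <<'E'
from h import *
c=camera('wrist'); s=observe(); p=s['tool_pos']
for r in silhouettes('dock','wrist')[:1]: print('dock',r['p'],fit([(c,r['pixels'])],[box(.1,.12,0,.06)],(.678,.008),True))
g=c['color'].astype(int).sum(2)
print('dock cols@row100',[u for u in range(200,310) if abs(g[100,u+1]-g[100,u])>25])
print('slot row 110',g[110,238:272]//3)
print('slot col 254',[ (v,g[v,254]//3) for v in range(60,162)])
q=[onz(c,a,b,.06)[:2] for a,b in((245,81),(264,81),(264,152),(245,152))];print('slot',np.round(q,4),np.mean(q,0))
for u,v,z in((236,205,.0227),(269,205,.0227),(242,157,-.0873),(264,157,-.0873)):
    print(onz(c,u,v,p[2]+z)[:2]-p[:2])
im=cv2.cvtColor(c['color'],cv2.COLOR_RGB2BGR)[50:230,190:320]; cv2.imwrite('pics/w2c.png',cv2.resize(im,None,fx=4,fy=3.3,interpolation=cv2.INTER_NEAREST)[:600])
E
python3 d.py
```

```text
dock 0.74 (array([0.67613687, 0.01102718, 0.01630588]), np.float64(0.016375181018157513))
dock cols@row100 [210, 211, 243, 244, 246, 247, 259, 260, 262, 263, 295, 296, 297]
slot row 110 [104 105 104 103 103 105  93  74  64  86 105 103 103 102 103 104 104 104
 103 103 103 103  82  52  57  79  99 104 104 105 105 104 103 104]
slot col 254 [(60, np.int64(146)), (61, np.int64(147)), (62, np.int64(149)), (63, np.int64(130)), (64, np.int64(118)), (65, np.int64(118)), (66, np.int64(116)), (67, np.int64(116)), (68, np.int64(117)), (69, np.int64(117)), (70, np.int64(115)), (71, np.int64(116)), (72, np.int64(115)), (73, np.int64(116)), (74, np.int64(116)), (75, np.int64(113)), (76, np.int64(115)), (77, np.int64(112)), (78, np.int64(114)), (79, np.int64(114)), (80, np.int64(86)), (81, np.int64(58)), (82, np.int64(46)), (83, np.int64(60)), (84, np.int64(62)), (85, np.int64(64)), (86, np.int64(62)), (87, np.int64(63)), (88, np.int64(64)), (89, np.int64(63)), (90, np.int64(62)), (91, np.int64(68)), (92, np.int64(105)), (93, np.int64(110)), (94, np.int64(110)), (95, np.int64(107)), (96, np.int64(108
[... 905 characters left out ...]
94)), (139, np.int64(96)), (140, np.int64(96)), (141, np.int64(96)), (142, np.int64(95)), (143, np.int64(99)), (144, np.int64(95)), (145, np.int64(61)), (146, np.int64(55)), (147, np.int64(55)), (148, np.int64(56)), (149, np.int64(58)), (150, np.int64(62)), (151, np.int64(73)), (152, np.int64(83)), (153, np.int64(95)), (154, np.int64(96)), (155, np.int64(98)), (156, np.int64(141)), (157, np.int64(187)), (158, np.int64(191)), (159, np.int64(191)), (160, np.int64(191)), (161, np.int64(191))]
slot [[ 0.666   0.051 ]
 [ 0.6878  0.0513]
 [ 0.6897 -0.0307]
 [ 0.6667 -0.031 ]] [0.67755393 0.01015059]
[-0.00657804  0.03724556]
[0.007243   0.03742159]
[-0.00681115  0.03632428]
[0.0091215  0.03652681]
```

View pics/w2c.png

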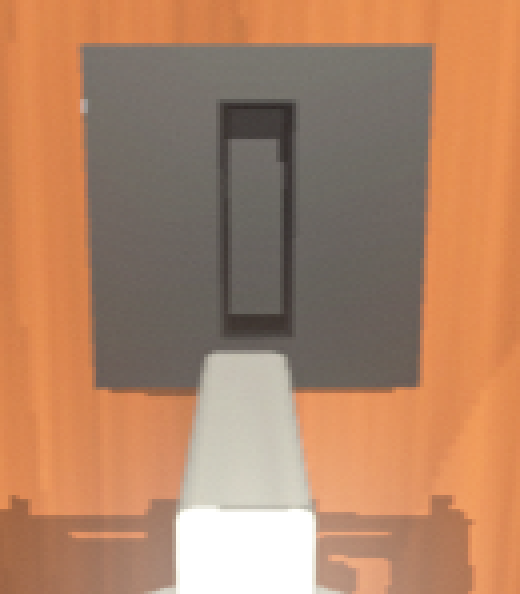

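```bash
python3 -c "
from h import *
print(observe()['tool_pos'],row([.6767,.0112,.165],down(1.587)))"
```

```text
[ 0.67397651 -0.04062544  0.31555987] (array([ 51.8,   3.4, 150.6]), array([ 0.   ,  0.   , -0.003]))
```

{"op": "drive_tool", "data": {
  "motion": [
    [0, 26, 2, 20, 0, 0, -0.003],
    [0, 51.8, 3.4, 50, 0, 0, -0.003],
    [0, 51.8, 3.4, 90, 0, 0, -0.003],
    [0, 51.8, 3.4, 125, 0, 0, -0.003],
    [0, 51.8, 3.4, 145, 0, 0, -0.003],
    [0, 51.8, 3.4, 150.6, 0, 0, -0.003],
    [0, 51.8, 3.4, 150.6, 0, 0, -0.003],
    [0, 51.8, 3.4, 150.6, 0, 0, -0.003]
  ]
}}

```text
clock: 7.92
tool_pos: [0.6774, 0.012, 0.1662]
orientation: [3.14, -0.0, 1.588]
force: [-0.1, 0.7, -1.3]
gripper_width: 0.159
grip_force: 30.0
```

```bash
cat > e.py <<'E'
from h import *
s=observe();p=s['tool_pos'];print(s['clock'],p.round(4),s['orientation'].round(4))
ims=[]
for n,b in(('wrist',(170,120,340,300)),('side',(250,140,340,230)),('scene',(210,180,300,270))):
    c=snap(n,n+'_e.png'); im=cv2.imread('pics/'+n+'_e.png')[b[1]:b[3],b[0]:b[2]]
    k=4 if n!='wrist' else 2; k=k
    im=cv2.resize(im,None,fx=360/(b[3]-b[1]) if 0 else (2.35 if n=='wrist' else 4.4),fy=(2.2 if n=='wrist' else 4.4),interpolation=cv2.INTER_CUBIC)
    ims.append(im)
    if n=='wrist':
        for r in silhouettes('dock','wrist')[:1]: print('dock',r['p'],fit([(c,r['pixels'])],[box(.1,.12,0,.06)],(.677,.010),True))
H=max(i.shape[0] for i in ims); ims=[cv2.copyMakeBorder(i,0,H-i.shape[0],0,4,0) for i in ims]
o=np.hstack(ims); f=min(1,800/o.shape[1]); print(o.shape,f); cv2.imwrite('pics/e1.png',cv2.resize(o,None,fx=f,fy=f,interpolation=cv2.INTER_AREA))
E
python3 e.py
```

```text
7.925 [0.6774 0.012  0.1662] [ 3.1399 -0.      1.5877]
dock 0.82 (array([0.67580314, 0.01124144, 0.01679364]), np.float64(0.016078363797834127))
(396, 1204, 3) 0.6644518272425249
```

View pics/wrist_e.png

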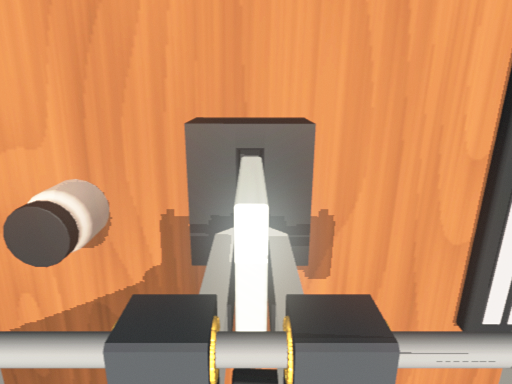

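The drive's lower end, at about (251,157), sits just over the dock slot, whose far end is at (236–265,149). I'll compare edges.

```bash
python3 - <<'E'
from h import *
c=camera('wrist'); s=observe(); p=s['tool_pos'];print(p.round(4))
g=c['color'].astype(int).sum(2)//3
print('r152',g[152,228:274]);print('r159',g[159,228:274]);print('c250',g[142:166,250]); print('r118+',g[112:130,210])
for n,u,v,z in(('slot mouth',236,149,.06),('slot mouth',265,149,.06),('drv',241,157,p[2]-.0873),('drv',263,157,p[2]-.0873)): print(n,onz(c,u,v,z).round(4))
E
```

```text
[0.677  0.012  0.1653]
r152 [105 105 105 105 105 104 105 104  90  74  71  63  61  68  75  77  76  75
  75  76  75  75  75  76  76  76  76  77  75  75  76  75  70  62  69  72
  80  99 107 106 105 107 105 105 105 106]
r159 [104 106 106 106 106 107 106 106  93  81  73  67  87 157 197 205 207 206
 207 205 206 206 206 205 205 207 206 207 207 206 206 207 203 161  95  77
  89 103 108 107 108 107 107 106 107 108]
c250 [104 104 104 104 105 103  75  70  72  75  75  74  79 103 153 202 207 206
 205 206 205 207 208 208]
r118+ [155 156 154 154 155 110  65  55  58  56  58  68 105 108 106 107 108 106]
slot mouth [0.6651 0.0512 0.06  ]
slot mouth [0.6875 0.0515 0.06  ]
drv [0.6695 0.0484 0.078 ]
drv [0.6854 0.0487 0.078 ]
```

{"op": "drive_tool", "data": {
  "motion": [
    [0, -0.6, -0.8, 5, 0, 0, 0],
    [0, -0.6, -0.8, 12, 0, 0, 0],
    [0, -0.6, -0.8, 18, 0, 0, 0],
    [0, -0.6, -0.8, 23, 0, 0, 0],
    [0, -0.6, -0.8, 27, 0, 0, 0],
    [0, -0.6, -0.8, 30, 0, 0, 0],
    [0, -0.6, -0.8, 30, 0, 0, 0]
  ]
}}

```text
clock: 9.05
tool_pos: [0.6759, 0.0114, 0.1346]
orientation: [-3.141, -0.0, 1.588]
force: [0.2, 0.4, -2.1]
gripper_width: 0.158
grip_force: 30.0
```

{"op": "drive_tool", "data": {
  "motion": [
    [0, 0, 0, 7, 0, 0, 0],
    [0, 0, 0, 14, 0, 0, 0],
    [0, 0, 0, 21, 0, 0, 0],
    [0, 0, 0, 27, 0, 0, 0],
    [0, 0, 0, 30, 0, 0, 0],
    [0, 0, 0, 32, 0, 0, 0],
    [0, 0, 0, 33, 0, 0, 0],
    [0, 0, 0, 33, 0, 0, 0]
  ]
}}

```text
clock: 10.05
tool_pos: [0.6762, 0.0114, 0.1027]
orientation: [3.141, 0.0, 1.588]
force: [-3.4, -0.0, 7.6]
gripper_width: 0.158
grip_force: 30.0
```

{"op": "drive_tool", "data": {
  "motion": [
    [40, 0, 0, 0, 0, 0, 0],
    [40, 0, 0, 0, 0, 0, 0],
    [40, 0, 0, 0, 0, 0, 0],
    [40, 0, 0, -10, 0, 0, 0],
    [40, 0, 0, -50, 0, 0, 0],
    [40, 0, 0, -100, 0, 0, 0],
    [50, 0, 0, -150, 0, 0, 0],
    [50, 0, 0, -200, 0, 0, 0],
    [50, 0, 0, -230, 0, 0, 0],
    [50, 0, 0, -230, 0, 0, 0]
  ]
}}

```text
clock: 11.3
tool_pos: [0.6767, 0.0117, 0.3351]
orientation: [3.137, -0.0, 1.588]
force: [0.2, -0.7, -1.2]
gripper_width: 0.533
grip_force: 0.0
```

```bash
python3 - <<'E'
from h import *
s=observe();print(s['clock'],s['tool_pos'].round(4),s['gripper_width'])
ims=[]
for n,b in(('wrist',(170,80,340,260)),('side',(250,140,340,235)),('scene',(210,180,300,275))):
    c=snap(n,n+'_r.png'); im=cv2.imread('pics/'+n+'_r.png')[b[1]:b[3],b[0]:b[2]]
    ims.append(cv2.resize(im,(265,280)))
    for h in (0,.002): print(n,'label/top pred',proj(c,[.6687,.0108,.09]).round(1),proj(c,[.6762,.0108,.125+h]).round(1))
    for l in('label','drive'):
        for r in place_of(l,n)[:1]: print(n,l,r['p'],np.array(r['xy'])*[512,384])
cv2.imwrite('pics/r1.png',np.hstack(ims))
print(row([.5,.315,.38],down(1.67)))
E
```

```text
11.3 [0.6767 0.0117 0.3351] 0.5332855604581419
wrist label/top pred [243.2 162.7] [249.5 169.4]
wrist label/top pred [243.2 162.7] [249.5 169.8]
wrist drive 0.61 [249.1904 150.4896]
side label/top pred [293.  180.7] [295.9 172. ]
side label/top pred [293.  180.7] [296.  171.5]
side label 0.5 [292.4032 183.5136]
side drive 0.59 [295.5776 196.608 ]
scene label/top pred [253.9 226.6] [253.1 219.5]
scene label/top pred [253.9 226.6] [253. 219.]
scene label 0.95 [251.2896 225.9072]
scene drive 0.86 [257.4848 244.8   ]
(array([ 306.7, -170.8,  -48.5]), array([-0.001, -0.   , -0.082]))
```

View pics/r1.png

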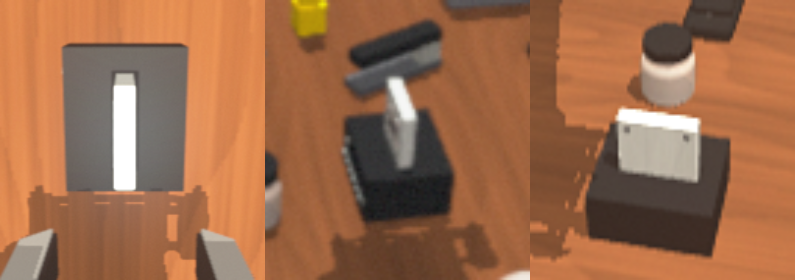

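All three crops show the drive standing upright and seated in the dock. Next is the scanner.

{"op": "drive_tool", "data": {
  "motion": [
    [60, 45, -25, -20, 0, 0, -0.02],
    [60, 90, -50, -48, 0, 0, -0.04],
    [60, 135, -75, -48, 0, 0, -0.06],
    [60, 180, -100, -48, 0, 0, -0.08],
    [60, 225, -125, -48, 0, 0, -0.08],
    [60, 270, -150, -48, 0, 0, -0.08],
    [60, 307, -171, -48, 0, 0, -0.08],
    [60, 307, -171, -48, 0, 0, -0.08],
    [60, 307, -171, -48, 0, 0, -0.08]
  ]
}}

```text
clock: 12.88
tool_pos: [0.5002, 0.3148, 0.3797]
orientation: [-3.142, 0.0, 1.667]
force: [0.0, 0.2, 0.7]
gripper_width: 0.641
grip_force: 0.0
```

```bash
python3 g.py w3.png holder scanner nose; python3 - <<'E'
from h import *
c=camera('wrist')
B=[box(.1,.09,0,.008),box(.058,.052,0,.053)]
for r in silhouettes('holder','wrist')[:2]: print(r['p'],r['bbox'],fit([(c,r['pixels'])],[box(.1,.09,0,.008)],(.508,.318),True))
for r in silhouettes('scanner','wrist')[:3]: print(r['p'],r['bbox'],fit([(c,r['pixels'])],[box(.03,.026,.053,.168)],(.508,.318),True))
E
```

```text
12.875 [0.5002 0.3148 0.3797] [-3.142  0.     1.667] [-0.1   0.32 -0.67  1.47  0.2   1.43 -0.68]
[0.492 0.399 0.54 ] [ 0.04 -0.29 -0.96] 345.8996256861258
holder 0.72 [256.  146.1]
scanner 0.98 [176.8 151.5]
scanner 0.96 [194.5 211.5]
nose 0.83 [177.6 146.6]
nose 0.78 [197. 213.]
0.65 [0.4988, 0.3763, 0.1355, 0.15] (array([0.50602975, 0.31870127, 0.1444908 ]), np.float64(0.01669941060903733))
0.94 [0.6897, 0.3758, 0.1166, 0.1141] (array([ 0.49936672,  0.38021198, -0.50536635]), np.float64(1.4175336385074213))
0.92 [0.3782, 0.578, 0.074, 0.107] (array([ 0.49936672,  0.38021198, -0.50536635]), np.float64(1.798196764783877))
0.9 [0.3229, 0.4184, 0.1092, 0.1273] (array([ 0.49936672,  0.38021198, -0.50536635]), np.float64(1.4371187917513797))
```

View pics/w3.png

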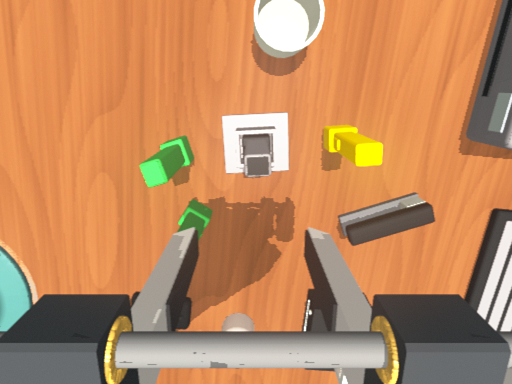

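The scanner's grip top is at about (258,166) in the holder at (256,143). The greens are at (165,163) and (195,217), and the yellow one is at (355,146).

```bash
python3 - <<'E'
from h import *
c=camera('wrist'); im=c['color']; b=(235,150,282,184)
g=im.astype(int).sum(2)//3; print(g[166,238:280]); print(g[148:186,258])
for u,v in((245,156),(271,156),(271,177),(246,177),(258,166)): print(onz(c,u,v,.168).round(4))
for n,u,v in(('green',160,172),('green2',193,217),('yel',366,155)): print(n,onz(c,u,v,.16).round(3))
print(row([.507,.317,.12],down(1.571+.14)))
E
```

```text
[249 249 249 250 250 231 173 186 191 142 107 105 107 106 106 105 106 107
 106 106 106 107 106 106 107 107 106 105 105 105 127 183 189 184 198 207
 235 247 247 247 247 247]
[129 129 127 131 127 128 176 226 243 138 106 110 110 109 109 107 106 106
 106 106 105 105 104 102 104 103 107 139 141 118 146 150 148 149 149 149
 146 148]
[0.4926 0.3279 0.168 ]
[0.5208 0.3306 0.168 ]
[0.5234 0.3072 0.168 ]
[0.4959 0.3046 0.168 ]
[0.5078 0.3182 0.168 ]
green [0.399 0.299 0.16 ]
green2 [0.439 0.248 0.16 ]
yel [0.626 0.34  0.16 ]
(array([  1.2,   7.1, 259.8]), array([-0.   , -0.   , -0.044]))
```

{"op": "drive_tool", "data": {
  "motion": [
    [60, 2, 4, 50, 0, 0, -0.034],
    [60, 2, 7.8, 100, 0, 0, -0.034],
    [60, 2, 7.8, 150, 0, 0, -0.034],
    [60, 2, 7.8, 190, 0, 0, -0.034],
    [60, 2, 7.8, 225, 0, 0, -0.034],
    [60, 2, 7.8, 248, 0, 0, -0.034],
    [60, 2, 7.8, 260, 0, 0, -0.034],
    [60, 2, 7.8, 260, 0, 0, -0.034]
  ]
}}

```text
clock: 14.28
tool_pos: [0.5073, 0.3181, 0.1197]
orientation: [-3.141, 0.0, 1.702]
force: [1.0, 0.4, 0.7]
gripper_width: 0.641
grip_force: 0.0
```

{"op": "drive_tool", "data": {
  "motion": [
    [0, 0, 0, 0, 0, 0, 0],
    [0, 0, 0, 0, 0, 0, 0],
    [0, 0, 0, 0, 0, 0, 0],
    [0, 0, 0, 0, 0, 0, 0],
    [0, 0, 0, 0, 0, 0, 0]
  ],
  "squeeze": 45
}}

```text
clock: 14.9
tool_pos: [0.5076, 0.3182, 0.1202]
orientation: [3.141, -0.0, 1.702]
force: [-0.7, -1.5, 6.3]
gripper_width: 0.318
grip_force: 44.9
```

{"op": "drive_tool", "data": {
  "motion": [
    [0, 0, 0, -15, 0, 0, 0],
    [0, 0, 0, -45, 0, 0, 0],
    [0, 0, 0, -85, 0, 0, 0],
    [0, 0, 0, -125, 0, 0, 0],
    [0, 0, 0, -165, 0, 0, 0],
    [0, 0, 0, -200, 0, 0, 0],
    [0, 0, 0, -220, 0, 0, 0],
    [0, 0, 0, -220, 0, 0, 0],
    [0, 0, 0, -220, 0, 0, 0]
  ]
}}

```text
clock: 16.02
tool_pos: [0.5071, 0.3179, 0.3391]
orientation: [-3.141, 0.0, 1.702]
force: [0.4, -1.4, -1.9]
gripper_width: 0.32
grip_force: 44.9
```

```bash
cat >> h.py <<'E'
def look(L,yaw,d,tilt,off):
    z=np.array([np.cos(yaw)*np.sin(tilt),np.sin(yaw)*np.sin(tilt),-np.cos(tilt)]); x=np.array([-np.sin(yaw),np.cos(yaw),0]); y=np.cross(z,x)
    return np.array(L)-z*(d+off), Ro.from_matrix(np.c_[x,y,z])
E
python3 - <<'E'
from h import *
s=observe();print(s['tool_pos'],s['gripper_width'],s['grip_force'],s['qpos'].round(2))
p,R=look([.6687,.0107,.09],.016,.1,np.pi/4,.112); print(p,R.as_euler('xyz'))
print(row(p+[-.04,0,.1],down(1.587)),row(p,R))
E
```

```text
[0.50708032 0.31791142 0.33912398] 0.3199140122020268 44.94025468826294 [-0.1   0.35 -0.67  1.51  0.22  1.35 -0.66]
[0.51881255 0.0083016  0.23990664] [2.35619449 0.         1.58679633]
(array([-303.3,  -68.5,   -0.6]), array([-0.001,  0.   ,  0.115])) (array([-308.5,  -28.8,   99.4]), array([-0.785, -0.045,  0.109]))
```

Move across first, staying vertical.

{"op": "drive_tool", "data": {
  "motion": [
    [0, -30, -7, 0, 0, 0, 0.01],
    [0, -75, -17, 0, 0, 0, 0.03],
    [0, -120, -27, 0, 0, 0, 0.05],
    [0, -165, -37, 0, 0, 0, 0.07],
    [0, -210, -47, 0, 0, 0, 0.09],
    [0, -250, -57, 0, 0, 0, 0.11],
    [0, -285, -65, 0, 0, 0, 0.115],
    [0, -303, -68, 0, 0, 0, 0.115],
    [0, -303, -68, 0, 0, 0, 0.115]
  ]
}}

```text
clock: 17.15
tool_pos: [0.4791, 0.0077, 0.339]
orientation: [-3.14, -0.0, 1.585]
force: [0.1, 1.4, -1.3]
gripper_width: 0.316
grip_force: 44.9
```

```bash
python3 - <<'E'
from h import *
s=observe();print(s['tool_pos'],s['gripper_width'],s['qpos'].round(2))
p,R=look([.6687,.0107,.09],.016,.1,np.pi/4,.112)
print(row(p+[-.03,0,.08],R),row(p,R))
E
```

```text
[0.47914638 0.00769525 0.33898552] 0.31620183694457404 [ 0.39  0.08 -0.5   1.79  0.04  1.28 -0.1 ]
(array([ 0.5,  9.7, 19.1]), array([-0.787,  0.001, -0.002])) (array([ 0.1, 39.8, 99. ]), array([-0.787,  0.001, -0.002]))
```

{"op": "drive_tool", "data": {
  "motion": [
    [0, 0, 2, 3, -0.12, 0, 0],
    [0, 0, 4, 7, -0.25, 0, 0],
    [0, 0, 6, 11, -0.38, 0, 0],
    [0, 0, 8, 15, -0.51, 0, 0],
    [0, 0, 9, 19, -0.64, 0, 0],
    [0, 0, 10, 19, -0.74, 0, 0],
    [0, 0, 10, 19, -0.785, 0, 0],
    [0, 0, 10, 19, -0.785, 0, 0],
    [0, 0, 10, 19, -0.785, 0, 0]
  ]
}}

```text
clock: 18.27
tool_pos: [0.4897, 0.0096, 0.3208]
orientation: [2.358, -0.0, 1.588]
force: [0.3, 0.1, -1.4]
gripper_width: 0.314
grip_force: 44.9
```

```bash
python3 - <<'E'
from h import *
s=observe();print(s['tool_pos'],s['orientation'],s['gripper_width'],s['qpos'].round(2))
p,R=look([.6687,.0107,.09],.016,.1,np.pi/4,.112)
print(row(p,R))
for n in('side','scene'):
    c=snap(n,n+'_t.png'); N=s['tool_pos']+Ro.from_euler('xyz',s['orientation']).apply([0,0,.112])
    print(n,'nose pred',proj(c,N).round(1),'label',proj(c,[.6687,.0107,.09]).round(1))
    for l in('nose','label'):
        for r in place_of(l,n)[:4]: print(l,round(r['p'],2),(np.array(r['xy'])*[512,384]).round(1))
E
```

```text
[0.4897197  0.00963427 0.32081634] [ 2.35788119e+00 -3.55071931e-04  1.58777188e+00] 0.3142920798899501 [ 0.34 -0.3  -0.38  2.36 -0.25  0.29  0.16]
(array([ -1.9, -36.5,  77.8]), array([-0.002, -0.001,  0.   ]))
side nose pred [264.  144.2] label [293.  180.7]
nose 0.87 [201.8 159.2]
nose 0.84 [262.7 140.9]
nose 0.73 [264.4 148.8]
nose 0.67 [213.2 176.5]
label 0.63 [292.1 184.2]
scene nose pred [261.3 161.5] label [253.9 226.6]
nose 0.98 [260.  161.5]
nose 0.87 [370.8 255.7]
nose 0.73 [359.  200.7]
nose 0.62 [324. 202.]
label 0.97 [255.  231.1]
```

View pics/side_t.png

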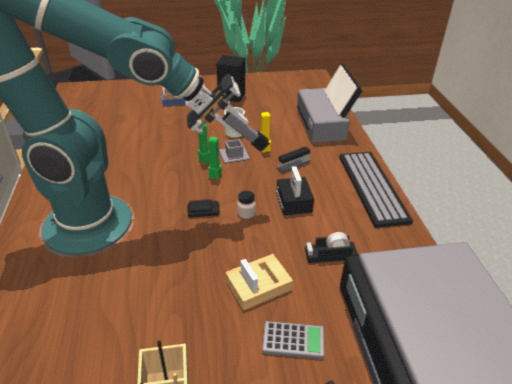

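The scanner is tilted with its nose at about (264,147), which matches the prediction. Now I'll go to the final pose.

{"op": "drive_tool", "data": {
  "motion": [
    [0, -0.3, -5, 10, 0, 0, 0],
    [0, -0.7, -11, 23, 0, 0, 0],
    [0, -1.1, -17, 37, 0, 0, 0],
    [0, -1.5, -23, 50, 0, 0, 0],
    [0, -1.9, -30, 63, 0, 0, 0],
    [0, -1.9, -34, 73, 0, 0, 0],
    [0, -1.9, -36.5, 77.8, 0, 0, 0],
    [0, -1.9, -36.5, 77.8, 0, 0, 0],
    [0, -1.9, -36.5, 77.8, 0, 0, 0],
    [0, -1.9, -36.5, 77.8, 0, 0, 0]
  ]
}}

```text
clock: 19.82
tool_pos: [0.5176, 0.0081, 0.2526]
orientation: [2.374, 0.0, 1.588]
force: [-0.5, 0.1, -1.3]
gripper_width: 0.318
grip_force: 44.9
```

```bash
python3 - <<'E'
from h import *
s=observe();R=Ro.from_euler('xyz',s['orientation']);print(s['tool_pos'],s['orientation'],s['gripper_width'],s['grip_force'],s['qpos'].round(2))
N=s['tool_pos']+R.apply([0,0,.112]); L=np.array([.6687,.0107,.09]); z=R.apply([0,0,1])
print('dist',np.linalg.norm(L-N),'aim err',np.degrees(np.arccos(z@(L-N)/np.linalg.norm(L-N))))
ims=[]
for n in('side','scene'):
    c=snap(n,n+'_z.png'); q=proj(c,N); im=cv2.imread('pics/'+n+'_z.png')
    u,v=(q+[10,10]).astype(int); ims.append(cv2.resize(im[v-65:v+65,u-65:u+65],(395,395),interpolation=cv2.INTER_CUBIC))
    print(n,q.round(1),'label',proj(c,L).round(1),'crop0',u-65,v-65)
    for l in('nose','label'):
        for r in place_of(l,n)[:4]: print(l,round(r['p'],2),(np.array(r['xy'])*[512,384]).round(1))
cv2.imwrite('pics/z.png',np.hstack(ims))
E
```

```text
[0.51764322 0.00812876 0.25255233] [2.37438407e+00 1.54251181e-04 1.58752994e+00] 0.3181265334683718 44.9405175447464 [ 1.2  -0.21 -1.18  2.37 -1.19  0.19  1.09]
dist 0.1099571438193432 aim err 2.125761158263192
side [271.9 162.4] label [293.  180.7] crop0 216 107
nose 0.85 [216.4 176.2]
nose 0.67 [262.6 148.5]
nose 0.56 [271.8 160.6]
nose 0.53 [205.  156.9]
label 0.53 [289.1 182.8]
scene [258.9 187.2] label [253.9 226.6] crop0 203 132
nose 0.94 [370.5 257.3]
nose 0.93 [326.5 201.3]
nose 0.69 [260.4 189.4]
nose 0.66 [359.7 198.6]
label 0.85 [256.  229.1]
label 0.63 [109.5 199.1]
```

View pics/z.png

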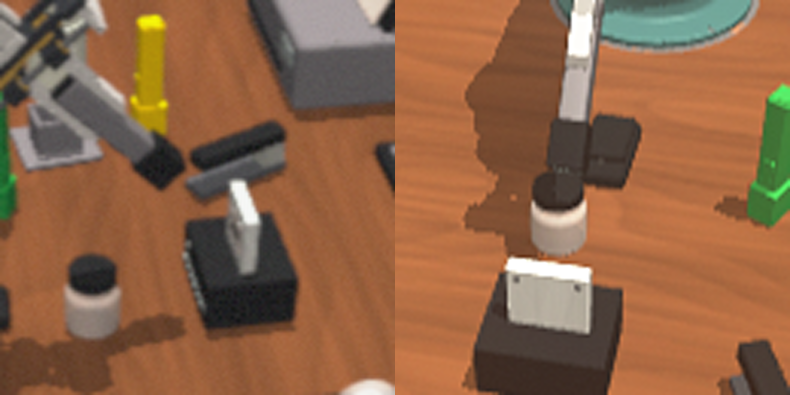

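The side crop shows the nose aiming at the label, but the arm sits at its joint limits. That leaves it 1 cm far, with a 2° aim error. I'll ease the tilt slightly to come off the limits and correct the aim.

```bash
python3 - <<'E'
from h import *
for t in(40,42,43):
    p,R=look([.6687,.0107,.09],.016,.101,np.radians(t),.112); print(t,p.round(4),row(p,R))
E
```

```text
40 [0.5318 0.0085 0.2532] (array([ 0.2, 10.7,  9.2]), array([ 0.069, -0.   ,  0.001]))
42 [0.5262 0.0084 0.2483] (array([0.2, 3.2, 8.9]), array([ 0.034, -0.   ,  0.001]))
43 [0.5235 0.0084 0.2458] (array([ 0.2, -0.5,  8.8]), array([ 0.017, -0.   ,  0.001]))
```

{"op": "drive_tool", "data": {
  "motion": [
    [0, 0, 2, 2, 0.015, 0, 0],
    [0, 0, 4, 5, 0.03, 0, 0],
    [0, 0.2, 7, 7, 0.052, 0, 0],
    [0, 0.2, 7, 9, 0.052, 0, 0],
    [0, 0.2, 7, 9, 0.052, 0, 0],
    [0, 0.2, 7, 9, 0.052, 0, 0]
  ]
}}

```text
clock: 20.88
tool_pos: [0.5289, 0.0081, 0.2507]
orientation: [2.427, 0.0, 1.587]
force: [-0.4, 0.0, -1.5]
gripper_width: 0.315
grip_force: 44.9
```

```bash
python3 - <<'E'
from h import *
s=observe();R=Ro.from_euler('xyz',s['orientation']);print(s['clock'],s['tool_pos'],s['orientation'],s['gripper_width'],s['grip_force'],s['qpos'].round(3),abs(s['joint_velocities']).max())
N=s['tool_pos']+R.apply([0,0,.112]); L=np.array([.6687,.0107,.09]); z=R.apply([0,0,1])
print('N',N,'dist',np.linalg.norm(L-N),'aim err',np.degrees(np.arccos(z@(L-N)/np.linalg.norm(L-N))),'tilt',np.degrees(np.arccos(-z[2])))
E
```

```text
20.875 [0.52888418 0.00813233 0.25069389] [2.42680587e+00 4.94794073e-05 1.58681724e+00] 0.31488393124865943 44.94046747684479 [ 1.28  -0.156 -1.27   2.316 -0.722  0.199  0.636] 0.005257758724072759
N [0.60228594 0.00930421 0.1661078 ] dist 0.10102065206877343 aim err 0.24897904244584992 tilt 40.954266280679064
```

The aim is good, but joint 3 sits exactly on its range end. I'll back off with less tilt and re-approach to get a healthier posture.

{"op": "drive_tool", "data": {
  "motion": [
    [0, 0, 0, -10, 0.05, 0, 0],
    [0, 0, 0, -25, 0.12, 0, 0],
    [0, 0, 0, -40, 0.2, 0, 0],
    [0, 0, 0, -55, 0.3, 0, 0],
    [0, 0, 0, -70, 0.4, 0, 0],
    [0, 0, 0, -80, 0.5, 0, 0],
    [0, 0, 0, -80, 0.6, 0, 0],
    [0, 0, 0, -80, 0.7, 0, 0],
    [0, 0, 0, -80, 0.7, 0, 0]
  ]
}}

```text
clock: 22.0
tool_pos: [0.4771, 0.0081, 0.3102]
orientation: [3.129, -0.006, 1.589]
force: [-0.3, 0.7, -2.0]
gripper_width: 0.317
grip_force: 44.9
```

```bash
python3 - <<'E'
from h import *
s=observe();print(s['tool_pos'],s['orientation'],s['qpos'].round(3))
for t in(30,36,40,41):
    p,R=look([.6687,.0107,.09],.016,.1,np.radians(t),.112); print(t,p.round(4),row(p,R))
E
```

```text
[0.47707524 0.00813496 0.31020907] [ 3.12934873 -0.00604421  1.58879665] [ 1.038  0.216 -1.251  1.837  0.214  1.23  -0.258]
30 [0.5627 0.009  0.2736] (array([-0.9, 85.2, 37.7]), array([-0.511, -0.006,  0.   ]))
36 [0.5441 0.0087 0.2615] (array([-0.9, 66.4, 49.5]), array([-0.616, -0.006, -0.   ]))
40 [0.5324 0.0085 0.2524] (array([-1. , 54.7, 58.5]), array([-0.686, -0.006, -0.   ]))
41 [0.5296 0.0085 0.25  ] (array([-1. , 51.8, 60.8]), array([-0.703, -0.006, -0.   ]))
```

{"op": "drive_tool", "data": {
  "motion": [
    [0, 0, 8, 5, -0.08, 0, 0],
    [0, 0, 18, 12, -0.18, 0, 0],
    [0, 0, 30, 20, -0.3, 0, 0],
    [0, 0, 40, 30, -0.42, 0, 0],
    [0, -0.5, 48, 42, -0.54, 0, 0],
    [0, -1, 54, 52, -0.64, 0, 0],
    [0, -1, 54, 59, -0.69, -0.006, 0],
    [0, -1, 54, 59, -0.69, -0.006, 0],
    [0, -1, 54, 59, -0.69, -0.006, 0]
  ]
}}

```text
clock: 23.12
tool_pos: [0.5323, 0.0062, 0.2543]
orientation: [2.434, 0.008, 1.583]
force: [-0.0, 0.0, -1.9]
gripper_width: 0.321
grip_force: 44.9
```

```bash
cat > k.py <<'E'
from h import *
s=observe();R=Ro.from_euler('xyz',s['orientation']);print(s['clock'],s['tool_pos'],s['orientation'],s['gripper_width'],s['grip_force'],s['qpos'].round(4),abs(s['joint_velocities']).max())
N=s['tool_pos']+R.apply([0,0,.112]); L=np.array([.6687,.0107,.09]); z=R.apply([0,0,1])
print('N',N,'dist',np.linalg.norm(L-N),'aim err',np.degrees(np.arccos(z@(L-N)/np.linalg.norm(L-N))),'tilt',np.degrees(np.arccos(-z[2])))
E
python3 k.py
```

```text
23.125 [0.53229631 0.00619482 0.25431889] [2.4336563  0.00823821 1.58305345] 0.3211791598944633 44.940385222435 [ 1.1455 -0.1137 -1.167   2.3014 -0.3757  0.188   0.3018] 0.013585243859249894
N [0.60512938 0.00638658 0.16923477] dist 0.1016758459943023 aim err 2.961051927990072 tilt 40.564036599424234
```

```bash
python3 - <<'E'
from h import *
for t in(38.5,39.5):
    p,R=look([.6687,.0107,.09],.016,.102,np.radians(t),.112); print(t,p.round(4),row(p,R))
E
```

```text
38.5 [0.5355 0.0086 0.2575] (array([ 2.3,  4.5, -0.3]), array([0.036, 0.009, 0.002]))
39.5 [0.5326 0.0085 0.2551] (array([ 2.3,  0.8, -0.4]), array([0.019, 0.009, 0.002]))
```

{"op": "drive_tool", "data": {
  "motion": [
    [0, 1, 1, 0, 0.01, 0.005, 0],
    [0, 2.3, 2.5, -0.3, 0.027, 0.009, 0.002],
    [0, 2.3, 2.5, -0.3, 0.027, 0.009, 0.002],
    [0, 2.3, 2.5, -0.3, 0.027, 0.009, 0.002],
    [0, 2.3, 2.5, -0.3, 0.027, 0.009, 0.002]
  ]
}}

```text
clock: 23.75
tool_pos: [0.5331, 0.0094, 0.2547]
orientation: [2.464, -0.003, 1.589]
force: [0.0, -0.5, -1.9]
gripper_width: 0.316
grip_force: 44.9
```

```bash
python3 k.py
```

```text
23.75 [0.53310174 0.00939512 0.25472738] [ 2.46362794 -0.00270148  1.58877008] 0.3157247161276621 44.94037449359894 [ 1.176  -0.1048 -1.1963  2.2778 -0.3401  0.2348  0.268 ] 0.0020221762003613374
N [0.60333358 0.01089328 0.1674964 ] dist 0.10138292597786787 aim err 1.5744002950557356 tilt 38.84477642090132
```

```bash
python3 - <<'E'
from h import *
for t in(40,40.5,):
    p,R=look([.6687,.0107,.09],.016,.102,np.radians(t),.112); print(t,p.round(4),row(p,R))
E
```

```text
40 [0.5312 0.0085 0.2539] (array([-0.9, -2. , -0.6]), array([-0.02 , -0.003, -0.   ]))
40.5 [0.5297 0.0085 0.2527] (array([-0.9, -3.9, -0.6]), array([-0.029, -0.003, -0.   ]))
```

{"op": "drive_tool", "data": {
  "motion": [
    [0, -0.5, -1.5, -0.3, -0.01, 0, 0],
    [0, -0.9, -3, -0.6, -0.023, -0.003, 0],
    [0, -0.9, -3, -0.6, -0.023, -0.003, 0],
    [0, -0.9, -3, -0.6, -0.023, -0.003, 0],
    [0, -0.9, -3, -0.6, -0.023, -0.003, 0],
    [0, -0.9, -3, -0.6, -0.023, -0.003, 0]
  ]
}}

```text
clock: 24.5
tool_pos: [0.5305, 0.0085, 0.2534]
orientation: [2.441, -0.0, 1.587]
force: [-0.3, -0.7, -0.2]
gripper_width: 0.315
grip_force: 44.9
```

```bash
python3 k.py; python3 - <<'E'
from h import *
ims=[]
for n in('side','scene'):
    c=snap(n,n+'_y.png'); im=cv2.imread('pics/'+n+'_y.png'); u,v=proj(c,[.6,.01,.17]).astype(int)
    ims.append(cv2.resize(im[v-70:v+90,u-80:u+80],(395,395),interpolation=cv2.INTER_CUBIC))
cv2.imwrite('pics/y.png',np.hstack(ims))
E
```

```text
24.5 [0.53048417 0.00845054 0.25341269] [ 2.44065374e+00 -3.21641308e-04  1.58688337e+00] 0.3146178188844596 44.94036018848419 [ 1.1309 -0.113  -1.152   2.3012 -0.4026  0.1986  0.3266] 0.0020169711841040746
N [0.60270716 0.00964003 0.16781815] dist 0.10203844122899289 aim err 0.14284873380708546 tilt 40.160844692259275
```

View pics/y.png

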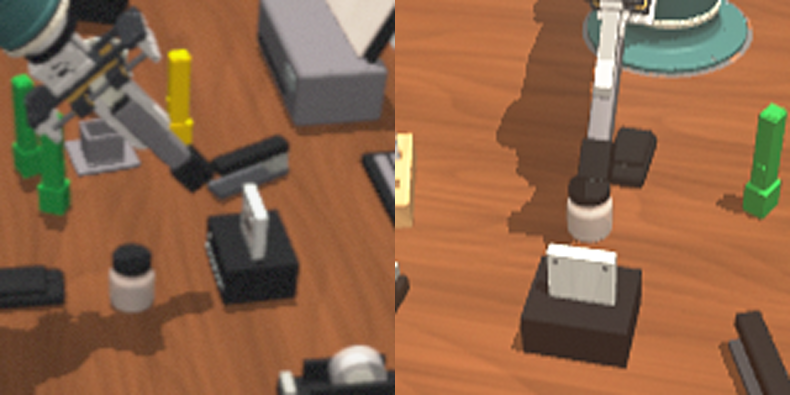

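The crops show the scanner held straight and clear, with its nose aimed at the label, and the drive seated in the dock. All joints are inside their ranges, so I'm handing in.

```bash
python3 -c "
from station import *
print(job_done())"
```

```text
the job is handed in; nothing more can be done
None
```

The job is handed in: the labelled drive stands upright and fully home in the dock with its label to the front, and the gripper holds the scanner raised and aimed at the label's middle, 10 cm away, at about 40° from vertical rather than 45° because joint 6 was near its range limit.

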